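Close the pen maker's sliding-lid boxes, each with its own lid

TASK

Three wooden boxes with sliding lids hold brass tubes for pen making, and their lids have got mixed up: one even lies on top of a box it does not fit. Find the lid that belongs to each box by its size, and slide it into the grooves from the low front end, finger pull towards that end, until it is fully home and flush; leave the three closed boxes standing on the bench. Do not shift or knock over the other things on the bench.

Things in the scene. Friction and masses are not known exactly. Their poses are not given: they have to be found in the camera images.
- box_small: the small of three like wooden boxes for sliding lids, 92 long (own x) x 56 wide (y) x 50 mm high, brass tubes inside, loose, 0.75 kg. Origin: centre of the underside, z up. Its front end (-x) is low (37.5 mm): the lid enters there and slides along +x up to the full-height back wall (inner face at x = +38 mm)
- mouth_small (a point): middle of the front end of box_small, at the height of the groove floor (38 mm); axes as the box's. A groove runs along each inner side: 5 mm deep, 7 mm high (38 to 45 mm), 46 mm from bottom to bottom. The lips over the grooves (45 to 50 mm high, 36 mm apart) start 14 mm behind the front, after a slanted 10 mm lead-in
- lid_small: the sliding lid that fits box_small only: panel 84 long (own x) x 43 wide (y) x 5 mm thick, leading corners (+x) rounded 8 mm, finger pull on top at x = -16.8 mm. Origin: centre of the underside, z up. Fully home its x lies along the box's x, its leading end meets the back wall, its trailing end is flush with the front: origin at x = -4, y = 0, z = 38 mm of the box
- pull_small (a point): middle of the top of lid_small's finger pull, a darker wooden bar 14 (lid x) x 34 (lid y) x 24 mm high, nearer the trailing end; 29 mm above the lid's underside; axes as the lid's
- box_middle: the middle of three like wooden boxes for sliding lids, 108 long (own x) x 68 wide (y) x 50 mm high, brass tubes inside, loose, 0.75 kg. Origin: centre of the underside, z up. Its front end (-x) is low (37.5 mm): the lid enters there and slides along +x up to the full-height back wall (inner face at x = +46 mm)
- mouth_middle (a point): middle of the front end of box_middle, at the height of the groove floor (38 mm); axes as the box's. A groove runs along each inner side: 5 mm deep, 7 mm high (38 to 45 mm), 58 mm from bottom to bottom. The lips over the grooves (45 to 50 mm high, 48 mm apart) start 14 mm behind the front, after a slanted 10 mm lead-in
- lid_middle: the sliding lid that fits box_middle only: panel 100 long (own x) x 55 wide (y) x 5 mm thick, leading corners (+x) rounded 8 mm, finger pull on top at x = -20.0 mm. Origin: centre of the underside, z up. Fully home its x lies along the box's x, its leading end meets the back wall, its trailing end is flush with the front: origin at x = -4, y = 0, z = 38 mm of the box
- pull_middle (a point): middle of the top of lid_middle's finger pull, a darker wooden bar 14 (lid x) x 34 (lid y) x 24 mm high, nearer the trailing end; 29 mm above the lid's underside; axes as the lid's
- box_large: the large of three like wooden boxes for sliding lids, 124 long (own x) x 80 wide (y) x 50 mm high, brass tubes inside, loose, 0.75 kg. Origin: centre of the underside, z up. Its front end (-x) is low (37.5 mm): the lid enters there and slides along +x up to the full-height back wall (inner face at x = +54 mm)
- mouth_large (a point): middle of the front end of box_large, at the height of the groove floor (38 mm); axes as the box's. A groove runs along each inner side: 5 mm deep, 7 mm high (38 to 45 mm), 70 mm from bottom to bottom. The lips over the grooves (45 to 50 mm high, 60 mm apart) start 14 mm behind the front, after a slanted 10 mm lead-in
- lid_large: the sliding lid that fits box_large only: panel 116 long (own x) x 67 wide (y) x 5 mm thick, leading corners (+x) rounded 8 mm, finger pull on top at x = -23.2 mm. Origin: centre of the underside, z up. Fully home its x lies along the box's x, its leading end meets the back wall, its trailing end is flush with the front: origin at x = -4, y = 0, z = 38 mm of the box
- pull_large (a point): middle of the top of lid_large's finger pull, a darker wooden bar 14 (lid x) x 34 (lid y) x 24 mm high, nearer the trailing end; 29 mm above the lid's underside; axes as the lid's
- burl: bystander, to be left alone: round blank of burl wood, 40 mm across, 62 mm tall, standing on end; origin centre of its foot
- pad: bystander, to be left alone: sanding pad 50 x 75 x 18 mm lying flat; origin centre of its underside
- measure: bystander, to be left alone: tape measure 62 x 80 x 32 mm lying flat; origin in its underside
- cup: bystander, to be left alone: turned wooden cup, 58 mm across, 75 mm tall, standing; origin centre of its foot
- hexkey: bystander, to be left alone: bent steel hex key, 33 x 95 x 6 mm, lying flat; origin in its underside
Not all that is in view belongs to the job. What is shaped like the lid_small but orange is not meant.

How it is judged:
By the outcome, as a careful person would: the job done as asked, in the order asked, and still so for the second after the job is handed in, with the robot touching nothing.
It also fails if it takes over 72 s, if anything falls off the work surface, if the arm or the gripper's body presses on something with over 40 N, if the wrist force passes 120 N, or if a joint passes its speed limit or range.

ROBOT

A 6-joint arm with a two-finger parallel gripper is mounted at the origin on a cart in front of the work surface, level with it; the furniture and walls round the work are solid. World frame = base frame: x ahead of the robot, y to its left, z up, the work surface at z = 0. Lengths are in m, angles in rad, forces in N, time in s.
With the tool pointing down it reaches from about 0.375 to 0.975 m from the base axis. Payload 3.8 kg.
Tool frame: the origin (TCP) lies midway between the tips of the shut fingers; the grasp point (between the pads) lies 19 mm behind it (arm.grip_point_offset is the distance from the TCP to the grasp point, in m); z points along the fingers, y is the line along which they close (so a half turn about z gives the same grasp; the last joint's range is limited). The gripper opens to 85 mm and grips with 20 to 120 N. Pads are 22 mm wide; open, the fingers measure 114 mm over their backs; the gripper's body (76 mm by 85 mm) begins 54 mm behind the grasp point. The pads swing forward as they close: fully open they stand 13 mm farther back than shut.
Start: joints at [1.166, 0.264, 1.604, -0, 1.274, -0.037], TCP at [0.243, 0.63, 0.231] pointing down, gripper open.
Joint ranges: [-2.63, 2.63], [-0.94, 2.18], [0.31, 2.57], [-1.31, 4.45], [0, 2.66], [-2.55, 2.55]. Speed limits (rad/s): [2.57, 2.57, 3.14, 3.14, 3.14, 3.14].

INTERFACE

Orientations are given as a unit quaternion [w, x, y, z].
In Python, from bench import arm, camera, finder gives the robot as it stands. The module is installed in compiled form; this text tells all that it offers.
- The arm moves only by the shell command python3 -m pendant 'ROWS' [OPENING] [FORCE]. ROWS is JSON, a list of rows, each a list of 2 entries, a list of its own where there are three numbers: the shift along the tool's x, y, z in units of 500 mm (1.0 is 500 mm), then the turn about the tool's z in units of 45 degrees (1.0 is 45 degrees). A call has 1 to 10 rows; each row is the pose to reach, as a shift and turn from the pose commanded when the call began, along the tool's axes at that moment; what a row does not reach only later rows make up. A row lasts 1/10 s, in which the tool goes at most 50 mm and 8.59 degrees, less where a joint would pass 70% of its speed; a pose out of reach is approached as far as the arm can. A call with a number of a shift or a turn outside -1 to 1 is refused whole. A call with a gripper value outside its range is refused whole. OPENING is the opening, from 0 (shut) to 1 (fully open), set as the call begins (- or left out, the last holds). The fingers move at their own pace and stop on an object; FORCE is the grip in N (left out, the last holds). Time passes only in rows, so rows that repeat a pose let the fingers close. It gives the time, the measured TCP pose, the force, the opening and the grip force at its end, in the units of the state.
- arm.sense(): the state, without advancing time (a new reading comes with each control period).
- camera(name): name is "scene" or "top" or "wrist"; returns a dict with "frame" (420x560x3 uint8, blue, green, red), "fx", "fy", "cx", "cy" (pixels), "k1" (the pictures are not rectified: a ray, as slopes to the right and down, at radius r is drawn at 1 + k1 r^2 times it, then the intrinsics apply), "eye" and "orientation" of the camera in the world; the wrist camera has in their place "mount" (4x4, takes a point from camera to tool coordinates, whose origin is the TCP and whose axes are the flange's). Camera axes: x right, y down, z forward; pixel columns grow to the right and rows downward; lengths in m; the calibration is good to about 2 mm. A picture is of the moment at which its call begins: read the wrist's pose just before it. There is no depth.
- arm.hand_in(): hands the job in; it is judged then, once.
Trained networks look in the newest picture that a camera, given by its name, has taken for a name from the list of things; names that differ only in an ending like _2 or _b are one class to them, and where a whole thing is asked for, a point or a joint stands for the part that bears it (a point fixed in the world has none). Each returns a list of dicts, best first, with "score" (0 to 1); they miss things now and then, are a little off and sometimes report something else, mostly with a low value. They report only what shows in the picture. A call takes as long as a camera call. They do not tell look-alikes from the thing itself.
- finder.find_in(camera, label): "xy" ([column, row] in pixels, amid what is visible of it).
The state is a dict: "time_s": time; "joint_positions": joint angles; "qd": joint speeds; "tau": joint torques, N m; "eef_pos": TCP position; "tcp_rot": TCP orientation; "force": force on the tool from outside, world axes, zero at the start; "moment": the same for the moment, N m; "grip_width": finger opening in m; "grasp_force": force on a finger pad.
Only numpy, scipy, OpenCV 4.12 (cv2) and the standard library are available. Lean on these libraries where they do the work, as an engineer would, in place of code of your own. Each camera call takes 0.05 s, during which the arm holds its last target. There are 200 camera calls.

## Working session

There is one attempt and no reset: what is moved stays moved. The work goes in short steps, Python scripts to look and compute and a shell command to move; the robot and the scene stay as the last step left them, time stands still between calls to the robot, and variables do not carry over. Pictures are saved under pics/ and viewed, at most 10 in all, crops included, and the job is handed in when it is done.

```bash
mkdir -p pics; python3 - <<'E'
from bench import arm,camera,finder
import cv2,json
for n in("top","scene"):
    c=camera(n); cv2.imwrite(f"pics/{n}0.png",c["frame"])
    print(n,{k:(v.tolist() if hasattr(v,'tolist') else v) for k,v in c.items() if k!="frame"})
    for l in["box_small","box_middle","box_large","lid_small","lid_middle","lid_large","pull_small","mouth_small"]:
        print(l,[([round(float(q)) for q in d["xy"]],round(d["score"],2)) for d in finder.find_in(n,l)][:6])
print(arm.sense())
print(camera("wrist")["mount"])
E
```

```text
top {'fx': 521.6112848312639, 'fy': 521.6112848312639, 'cx': 286.89627404634365, 'cy': 218.32410691909223, 'k1': 0.025945562891829213, 'eye': [0.42194788985973514, -0.07379497229710397, 1.5358795395941767], 'orientation': [0.03861261968119493, -0.6995139161572914, 0.7124127875839081, -0.040710769957969115]}
box_small []
box_middle [([146, 225], 0.63), ([200, 240], 0.54)]
box_large [([399, 225], 0.65)]
lid_small [([355, 231], 0.69), ([446, 236], 0.62)]
lid_middle [([307, 219], 0.7), ([199, 241], 0.68)]
lid_large [([305, 214], 0.89), ([202, 238], 0.73)]
pull_small [([446, 233], 0.65), ([356, 230], 0.64), ([147, 227], 0.18)]
mouth_small [([198, 240], 0.29)]
scene {'fx': 470.9334173622329, 'fy': 470.9334173622329, 'cx': 288.6691870948791, 'cy': 212.03565360739074, 'k1': 0.020651198935531703, 'eye': [-0.033131764663521204, -0.9133844209746278, 1.020588752477239], 'orientation': [-0.38788096738585726, 0.865853023584193, -0.28639094339860066, 0.1335182542919959]}
box_small [([282, 244], 0.54)]
box_middle [([215, 165], 0.93), ([247, 169], 0.53), ([240, 223], 0.48)]
box_large [([351, 301], 0.
[... 498 characters left out ...]
u': array([ 4.66805323e-04, -5.15039170e+01, -3.67733896e+01, -1.08982783e-04,
        4.86259578e-04,  9.90194913e-07]), 'eef_pos': array([0.24268654, 0.6298718 , 0.23133426]), 'tcp_rot': array([8.60136096e-06, 1.82855269e-01, 9.83139842e-01, 4.70967483e-05]), 'force': array([ 0.14457552, -0.12148334,  0.70733128]), 'moment': array([-0.01960464,  0.03279257, -0.03273982]), 'grasp_force': 0.0, 'grip_width': 0.08526037751658883}
[[ 6.24626713e-04 -9.61357093e-01 -2.75303740e-01  7.03262525e-02]
 [ 9.99999805e-01  5.94932669e-04  1.91366271e-04  4.62851765e-04]
 [-2.01841328e-05 -2.75303806e-01  9.61357277e-01 -1.42112201e-01]
 [ 0.00000000e+00  0.00000000e+00  0.00000000e+00  1.00000000e+00]]
```

```bash
python3 - <<'E'
import cv2
i=cv2.imread("pics/top0.png"); cv2.imwrite("pics/top0c.png",cv2.resize(i[130:330,100:500],None,fx=2,fy=2,interpolation=cv2.INTER_CUBIC))
E
```

```text
(no output)
```

View pics/top0c.png

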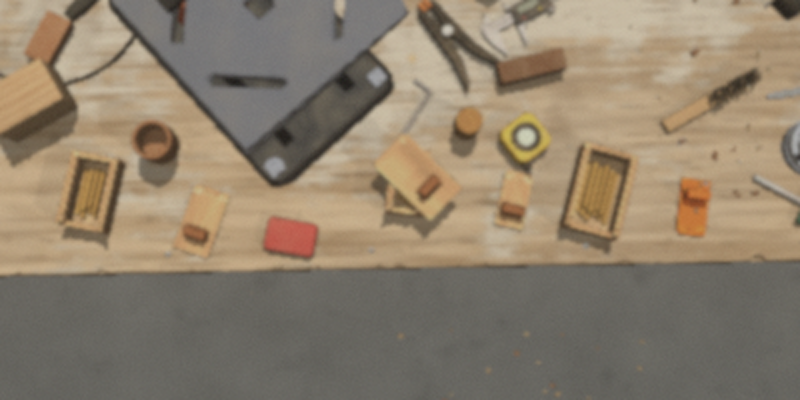

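View pics/scene0.png

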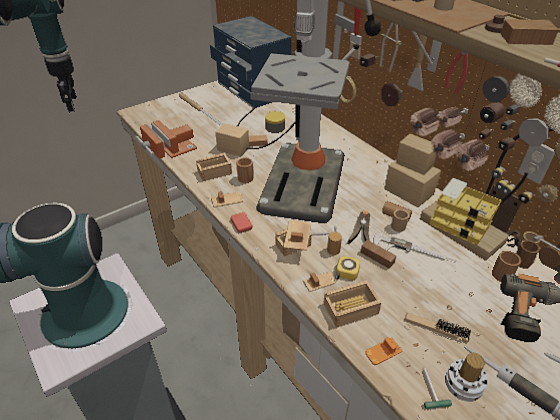

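```bash
cat > h.py <<'E'
import numpy as np,cv2
from scipy.spatial.transform import Rotation as R
from bench import arm,camera,finder
def q2R(q): return R.from_quat(np.roll(q,-1)).as_matrix()
def snap(n):
    s=arm.sense(); c=camera(n)
    if "mount" in c:
        M=np.array(c["mount"]); T=q2R(s["tcp_rot"])
        c["Rm"]=T@M[:3,:3]; c["e"]=np.array(s["eef_pos"])+T@M[:3,3]
    else: c["Rm"]=q2R(c["orientation"]); c["e"]=np.array(c["eye"])
    return c
def proj(c,P):
    p=(np.asarray(P,float)-c["e"])@c["Rm"]; u=p[...,:2]/p[...,2:]
    u=u*(1+c["k1"]*(u**2).sum(-1,keepdims=True))
    return u*[c["fx"],c["fy"]]+[c["cx"],c["cy"]]
def unproj(c,xy,z):
    d=(np.asarray(xy,float)-[c["cx"],c["cy"]])/[c["fx"],c["fy"]]; u=d.copy()
    for _ in range(10): u=d/(1+c["k1"]*(u**2).sum(-1,keepdims=True))
    r=np.concatenate([u,np.ones(u.shape[:-1]+(1,))],-1)@c["Rm"].T
    return c["e"]+r*((z-c["e"][2])/r[...,2:])
def ortho(c,x0,x1,y0,y1,z,s=0.0005):
    # picture: rows = x decreasing downward, cols = y decreasing to the right
    xs=np.arange(x1,x0,-s); ys=np.arange(y1,y0,-s)
    P=np.stack([np.repeat(xs[:,None],len(ys),1),np.repeat(ys[None],len(xs),0),np.full((len(xs),len(ys)),z)],-1)
    m=proj(c,P).astype(np.float32)
    return cv2.remap(c["frame"],m[...,0],m[...,1],cv2.INTER_LINEAR)
def tool(p,yaw_y):
    "shift in tool axes (units) from the current pose to TCP p with tool y at world angle yaw_y (mod pi)"
    s=arm.sense(); T=q2R(s["tcp_rot"]); d=T.T@(np.array(p)-s["eef_pos"])
    cur=np.arctan2(T[1,1],T[0,1]); dy=(yaw_y-cur+np.pi/2)%np.pi-np.pi/2
    return np.round(d/0.5,4), round(-np.degrees(dy)/45,4) # turn about tool z (down)
E
python3 - <<'E'
from h import *
c=snap("top")
for n,p,z in[("boxM",(146,226),.05),("lidM",(199,240),.005),("boxS?",(303,231),.05),("lidL",(308,218),.06),("lidS",(357,230),.005),("boxL",(400,225),.05),("orange",(446,235),.0),("pad",(245,248),.018),("cup",(177,201),.05),("measure",(363,199),.03),("burl",(334,191),.06),("edge l",(110,266),0),("edge r",(490,262),0)]:
    w=unproj(c,p,z); print(n,w.round(3),np.hypot(*w[:2]).round(3))
E
```

```text
boxM [0.575 0.323 0.05 ] 0.659
lidM [0.535 0.179 0.005] 0.564
boxS? [ 0.552 -0.125  0.05 ] 0.566
lidL [ 0.588 -0.14   0.06 ] 0.604
lidS [ 0.556 -0.286  0.005] 0.625
boxL [ 0.564 -0.403  0.05 ] 0.693
orange [ 0.537 -0.548  0.   ] 0.767
pad [0.508 0.044 0.018] 0.51
cup [0.645 0.235 0.05 ] 0.687
measure [ 0.644 -0.303  0.03 ] 0.712
burl [ 0.665 -0.216  0.06 ] 0.699
edge l [0.464 0.439 0.   ] 0.639
edge r [ 0.456 -0.672  0.   ] 0.812
```

```bash
python3 - <<'E'
from h import *
print(tool([.55,.27,.25],np.radians(24)))
E
```

```text
(array([-0.8323, -0.4506, -0.0375]), np.float64(0.9984))
```

```bash
python3 -m pendant '[[[-0.83,-0.45,-0.04],1],[[-0.83,-0.45,-0.04],1],[[-0.83,-0.45,-0.04],1],[[-0.83,-0.45,-0.04],1],[[-0.83,-0.45,-0.04],1],[[-0.83,-0.45,-0.04],1],[[-0.83,-0.45,-0.04],1],[[-0.83,-0.45,-0.04],1],[[-0.83,-0.45,-0.04],1],[[-0.83,-0.45,-0.04],1]]' 0.6
python3 - <<'E'
from h import *
c=snap("wrist"); print(c["fx"],c["k1"],c["e"])
w=ortho(c,.45,.68,.1,.42,.0); cv2.imwrite("pics/w1.png",cv2.resize(w,None,fx=1.2,fy=1.2))
np.save("w1.npy",c,allow_pickle=True)
E
```

```text
time_s: 2.0
eef_pos: [0.5516, 0.2672, 0.2518]
tcp_rot: [0.001, 0.547, 0.837, 0.0]
force: [-0.8, 0.3, 0.1]
grip_width: 0.0511
grasp_force: 0.0
310.7653627616305 -0.029127073532826578 [0.5229114  0.33186005 0.39378596]
```

View pics/w1.png

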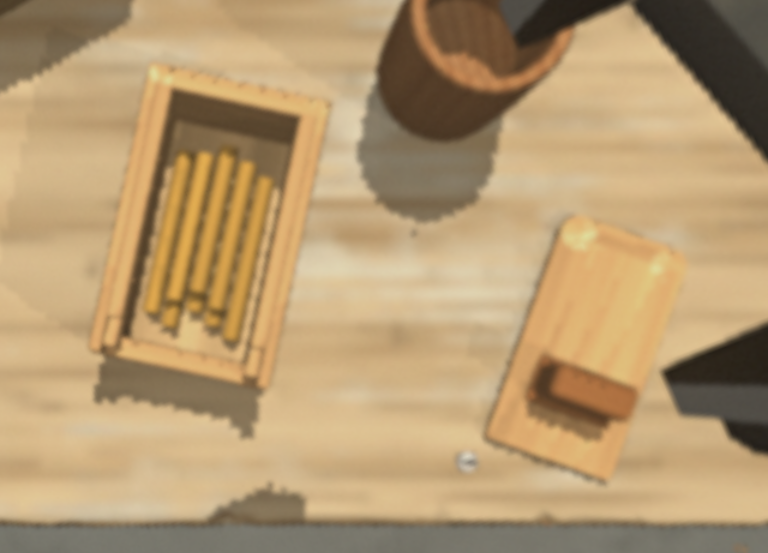

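```bash
cat > fit.py <<'E'
from h import *
from scipy.optimize import minimize
D=dict(S=(92,56,84,43),M=(108,68,100,55),L=(124,80,116,67))
def box(k):
    L,W=np.array(D[k][:2])/2; i=W-10
    s=[]
    for g in(1,-1): s+=[((-L+16,g*W,50),(L,g*W,50)),((-L+25,g*i,50),(L-8,g*i,50))]
    return s+[((L,-W,50),(L,W,50)),((L-8,-i,50),(L-8,i,50)),((-L,-W+5,37.5),(-L,W-5,37.5))]
def lid(k):
    L,W=np.array(D[k][2:])/2; p=-.2*2*L
    s=[((-L,g*W,5),(L-9,g*W,5)) for g in(1,-1)]+[((-L,-W,5),(-L,W,5)),((L,-W+9,5),(L,W-9,5))]
    for g in(1,-1): s+=[((p-7,g*17,29),(p+7,g*17,29)),((p+7*g,-17,29),(p+7*g,17,29))]
    return s
def place(S,x,y,a,z):
    S=np.array(S)/1e3; c,s=np.cos(a),np.sin(a)
    return S@np.array([[c,s,0],[-s,c,0],[0,0,1]])+[x,y,z]
def fit(c,S,x,y,a_deg,z=0.,rng=.012):
    g=cv2.GaussianBlur(c["frame"],(0,0),1.).astype(np.float32).mean(2)
    gx,gy=cv2.Sobel(g,cv2.CV_32F,1,0)/8,cv2.Sobel(g,cv2.CV_32F,0,1)/8
    t=np.linspace(.03,.97,40)[:,None]
    def mk(sg):
        bx,by=(cv2.GaussianBlur(q,(0,0),sg) if sg else q for q in(gx,gy))
        def f(v):
            Q=place(S,v[0],v[1],v[2],z); tot=0
            for A,B in Q:
                p=proj(c,A+(B-A)*t).astype(np.float32); d=p[-1]-p[0]; n=np.array([-d[1],d[0]])/(np.hypot(*d)+1e-9)
                q=[cv2.remap(b,p[None,:,0],p[None,:,1],cv2.INTER_LINEAR)[0] for b in(bx,by)]
                tot+=np.minimum(np.abs(n[0]*q[0]+n[1]*q[1]),15).mean()*np.hypot(*d)**.5
            return -tot/len(Q)
        return f
    f=mk(1.5); best=min(((f((x+i,y+j,np.radians(a_deg+k))),x+i,y+j,np.radians(a_deg+k)) for i in np.arange(-rng,rng+.001,.003) for j in np.arange(-rng,rng+.001,.003) for k in range(-9,10,3)))
    v=np.array(best[1:])
    for sg in(1.5,0):
        f=mk(sg); r=minimize(f,v,method="Nelder-Mead",options=dict(initial_simplex=v+np.array([[0,0,0],[.002,0,0],[0,.002,0],[0,0,.03]]),xatol=1e-5,fatol=1e-5)); v=r.x
    return v,-r.fun
def draw(img,c,S,v,z=0.,col=(255,0,255)):
    for A,B in place(S,*v,z):
        p=proj(c,np.array([A,B])); cv2.line(img,*[tuple(int(round(q*16)) for q in w) for w in p],col,1,cv2.LINE_AA,4)
E
python3 - <<'E'
from fit import *
c=np.load("w1.npy",allow_pickle=True).item()
im=c["frame"].copy()
for k in "SM":
  for S,g,n in((box(k),(.56,.315,-13),"box"),(lid(k),(.528,.176,-17),"lid")):
    v,s=fit(c,S,*g); print(n,k,v[:2].round(4),np.degrees(v[2]).round(2),round(s,2))
    if k=="M": draw(im,c,S,v)
cv2.imwrite("pics/w1f.png",cv2.resize(im,None,fx=1.4,fy=1.4))
E
```

```text
box S [0.575  0.3261] -10.15 55.47
lid S [0.529  0.1882] -19.79 34.66
box M [0.566  0.3239] -12.49 57.57
lid M [0.5273 0.1861] -26.58 33.87
```

View pics/w1f.png

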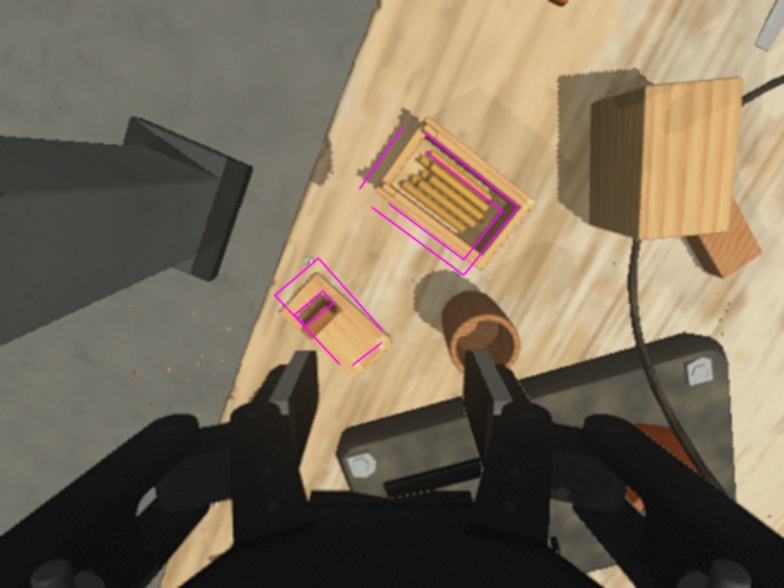

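```bash
python3 - <<'E'
from fit import *
c=np.load("w1.npy",allow_pickle=True).item()
im=c["frame"].copy()
for k in "SML":
  for S,g,n in((box(k),(.578,.332,-13),"box"),(lid(k),(.534,.176,-17),"lid")):
    v,s=fit(c,S,*g); print(n,k,v[:2].round(4),np.degrees(v[2]).round(2),round(s,2))
    if k=="M": draw(im,c,S,v)
cv2.imwrite("pics/w1g.png",cv2.resize(im[60:290,170:400],None,fx=2.6,fy=2.6,interpolation=cv2.INTER_CUBIC))
E
```

```text
box S [0.5752 0.3278] -12.38 59.48
lid S [0.529  0.1882] -19.79 34.66
box M [0.5786 0.3318] -12.82 76.13
lid M [0.548  0.1669] -11.56 32.16
box L [0.5701 0.3292] -13.09 64.4
lid L [0.5394 0.1729] -21.3 41.17
```

View pics/w1g.png

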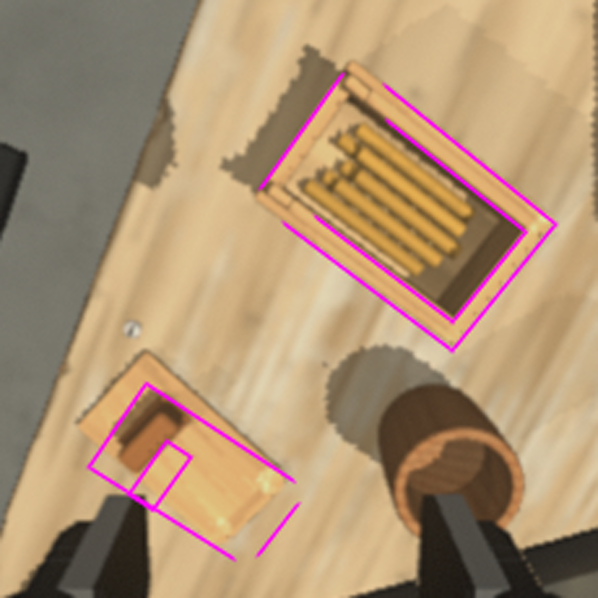

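```bash
python3 - <<'E'
from h import *
print(tool([.528,.15,.17],np.radians(-18)))
E
```

```text
(array([-0.1914, -0.1391,  0.1639]), np.float64(0.9264))
```

```bash
python3 -m pendant '[[[-0.19,-0.14,0.16],0.93],[[-0.19,-0.14,0.16],0.93],[[-0.19,-0.14,0.16],0.93],[[-0.19,-0.14,0.16],0.93],[[-0.19,-0.14,0.16],0.93],[[-0.19,-0.14,0.16],0.93],[[-0.19,-0.14,0.16],0.93]]' 0.6
sed -i 's|g=cv2.GaussianBlur(c\["frame"\],(0,0),1.).astype(np.float32).mean(2)|f3=cv2.GaussianBlur(c["frame"],(0,0),1.).astype(np.float32); g=f3.mean(2)*.6+(f3[...,2]-f3[...,0])*.8|' fit.py
python3 - <<'E'
from fit import *
c=snap("wrist"); np.save("w2.npy",c,allow_pickle=True)
im=c["frame"].copy()
for k in "SML":
    v,s=fit(c,lid(k),.533,.178,-18,rng=.015); print(k,v[:2].round(4),np.degrees(v[2]).round(2),round(s,2))
    if k=="M": draw(im,c,lid(k),v)
cv2.imwrite("pics/w2.png",im)
E
```

```text
time_s: 2.75
eef_pos: [0.5237, 0.1558, 0.1716]
tcp_rot: [0.0, 0.808, 0.59, 0.0]
force: [0.4, 0.6, 0.6]
grip_width: 0.0511
grasp_force: 0.0
S [0.5366 0.1812] -18.05 40.13
M [0.5371 0.1759] -20.2 60.04
L [0.5422 0.1775] -20.2 37.44
```

View pics/w2.png

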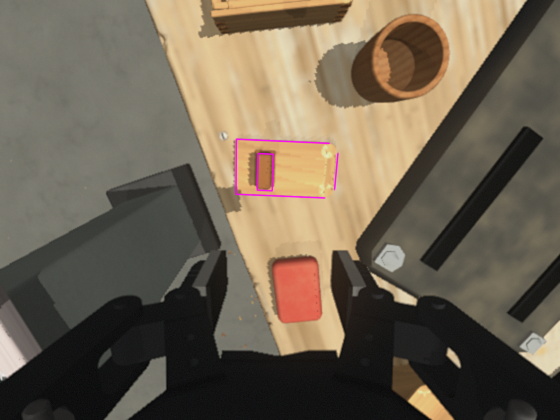

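```bash
python3 -m pendant '[[[0,0,0],0],[[0,0,0],0]]'
cat >> fit.py <<'E'
def pull(k,v,z): # TCP for grasping the pull of lid k at pose v, height z
    p=-.2*D[k][2]/1e3; return [v[0]+p*np.cos(v[2]),v[1]+p*np.sin(v[2]),z]
E
python3 - <<'E'
from fit import *
c=snap("wrist"); v,s=fit(c,lid("M"),.537,.176,-20,rng=.006); print(v[:2].round(4),np.degrees(v[2]).round(2),round(s,2))
v2,s=fit(c,box("M"),.5786,.3318,-12.8,rng=.006); print(v2[:2].round(4),np.degrees(v2[2]).round(2),round(s,2))
print(tool(pull("M",v,.07),v[2]),tool(pull("M",v,.007),v[2]),arm.sense()["eef_pos"])
E
```

```text
time_s: 3.0
eef_pos: [0.5237, 0.1558, 0.1715]
tcp_rot: [0.0, 0.808, 0.589, 0.0]
force: [0.1, -0.1, -0.4]
grip_width: 0.051
grasp_force: 0.0
[0.5372 0.1758] -20.22 60.13
[0.5778 0.332 ] -12.44 26.75
(array([ 0.0481, -0.0265,  0.2029]), np.float64(0.0526)) (array([ 0.0481, -0.0266,  0.3289]), np.float64(0.0526)) [0.52366003 0.15574786 0.17142613]
```

```bash
python3 -m pendant '[[[0.048,-0.0265,0.2],0.053],[[0.048,-0.0265,0.2],0.053],[[0.048,-0.0265,0.2],0.053],[[0.048,-0.0265,0.26],0.053],[[0.048,-0.0265,0.326],0.053],[[0.048,-0.0265,0.326],0.053],[[0.048,-0.0265,0.326],0.053]]' 0.6
python3 - <<'E'
from fit import *
print(tool(pull("M",(.5372,.1758,np.radians(-20.2)),.007),np.radians(-20.2)))
E
```

```text
time_s: 3.75
eef_pos: [0.5189, 0.1823, 0.0094]
tcp_rot: [0.0, 0.821, 0.571, -0.0]
force: [0.3, 0.4, 0.5]
grip_width: 0.0512
grasp_force: 0.0
(array([ 0.0005, -0.0011,  0.0047]), np.float64(-0.002))
```

```bash
python3 -m pendant '[[[0,-0.001,0.003],0],[[0,-0.001,0.003],0],[[0,-0.001,0.003],0],[[0,-0.001,0.003],0],[[0,-0.001,0.003],0]]' 0 60
python3 -m pendant '[[[0,0,-0.1],0],[[0,0,-0.2],0],[[0,0,-0.2],0],[[0,0,-0.2],0]]'
python3 - <<'E'
from fit import *
c=snap("wrist"); p=arm.sense()["eef_pos"]; print(p)
for z in (.1,):
  v,s=fit(c,box("M"),.5786,.332,-12.6,rng=.006); print("box",v[:2].round(4),np.degrees(v[2]).round(2),round(s,2))
# lid held: fit with z free
a=np.radians(-20.2)
for dz in(-.012,-.010,-.008,-.006,-.004):
  v,s=fit(c,lid("M"),p[0]+.02*np.cos(a),p[1]+.02*np.sin(a),-20.2,z=p[2]+dz,rng=.006)
  d=v[:2]-p[:2]; print(dz,(d@[np.cos(v[2]),np.sin(v[2])]).round(4),(d@[-np.sin(v[2]),np.cos(v[2])]).round(4),np.degrees(v[2]).round(2),round(s,2))
T=q2R(arm.sense()["tcp_rot"]); print(np.degrees(np.arctan2(T[1,1],T[0,1])))
cv2.imwrite("pics/w4.png",c["frame"])
E
```

```text
time_s: 4.25
eef_pos: [0.5197, 0.183, 0.0089]
tcp_rot: [0.001, 0.821, 0.571, 0.002]
force: [-0.1, -0.1, 5.9]
grip_width: 0.0128
grasp_force: 60.8
time_s: 4.65
eef_pos: [0.5196, 0.1831, 0.1093]
tcp_rot: [0.001, 0.821, 0.571, 0.002]
force: [-0.8, -0.2, -1.2]
grip_width: 0.0126
grasp_force: 59.8
[0.517877   0.18256312 0.10727887]
box [0.5778 0.3321] -12.34 42.06
-0.012 0.0208 -0.0011 -21.0 82.86
-0.01 0.021 -0.0002 -20.62 89.21
-0.008 0.0209 0.0008 -20.96 85.11
-0.006 0.0211 0.0011 -21.32 79.8
-0.004 0.0218 0.0019 -20.92 70.44
-20.301573928316902
```

```bash
cat >> fit.py <<'E'
def rel(vL,vB): # lid in box frame: mm, deg
    d=np.array(vL[:2])-vB[:2]; c,s=np.cos(vB[2]),np.sin(vB[2])
    return round((c*d[0]+s*d[1])*1e3,2),round((-s*d[0]+c*d[1])*1e3,2),round(float(np.degrees(vL[2]-vB[2])),2)
def servo(vL,vB,x,y=0.,dz=0.,back=False):
    "tool shift+turn bringing the held lid to (x,y) mm, yaw 0 of the box; dz mm up"
    s=arm.sense(); T=q2R(s["tcp_rot"]); p=s["eef_pos"]; a=vB[2]
    g=np.array(vB[:2])+np.array([[np.cos(a),-np.sin(a)],[np.sin(a),np.cos(a)]])@np.array([x,y])/1e3
    th=a-vL[2]; Rz=np.array([[np.cos(th),-np.sin(th)],[np.sin(th),np.cos(th)]])
    n=g+Rz@(p[:2]-np.array(vL[:2])); d=np.r_[n-p[:2],dz/1e3]
    T[:,2]=[0,0,-1]; print("newTCP",n.round(3)); return (T.T@d/.5).round(4),round(-np.degrees(th)/45,4)
E
python3 - <<'E'
from fit import *
s=arm.sense(); p=s["eef_pos"]; a=np.radians(-20.6)
vL=[p[0]+.021*np.cos(a),p[1]+.021*np.sin(a),a]; vB=[.5778,.3321,np.radians(-12.4)]
print(rel(vL,vB),servo(vL,vB,-122,0,-45))
E
```

```text
newTCP [0.438 0.363]
(np.float64(-5.63), np.float64(-161.91), -8.2) (array([ 0.2827, -0.2747,  0.09  ]), np.float64(-0.1822))
```

```bash
python3 -m pendant '[[[0.283,-0.275,0.09],-0.182],[[0.283,-0.275,0.09],-0.182],[[0.283,-0.275,0.09],-0.182],[[0.283,-0.275,0.09],-0.182],[[0.283,-0.275,0.09],-0.182],[[0.283,-0.275,0.09],-0.182],[[0.283,-0.275,0.09],-0.182],[[0.283,-0.275,0.09],-0.182]]'
python3 - <<'E'
from fit import *
c=snap("wrist"); p=arm.sense()["eef_pos"]; print(p)
vB,s=fit(c,box("M"),.5778,.332,-12.4,rng=.006); print("box",vB[:2].round(4),np.degrees(vB[2]).round(2),round(s,2))
a=np.radians(-12.4)
vL,s=fit(c,lid("M"),p[0]+.021*np.cos(a),p[1]+.021*np.sin(a),-12.4,z=.055,rng=.006);print("lid",vL.round(4),round(s,2))
print(rel(vL,vB),servo(vL,vB,-109,0,-15.5))
im=c["frame"].copy(); draw(im,c,box("M"),vB); draw(im,c,lid("M"),vL,.055); cv2.imwrite("pics/w5.png",im)
E
```

```text
time_s: 5.5
eef_pos: [0.4385, 0.3616, 0.0615]
tcp_rot: [0.0, 0.778, 0.628, -0.0]
force: [-0.6, 0.1, -1.1]
grip_width: 0.0126
grasp_force: 59.7
[0.43875654 0.36165373 0.06175081]
box [0.5675 0.3363] -11.97 77.95
lid [ 0.4582  0.3577 -0.2333] 67.46
newTCP [0.441 0.362]
(np.float64(-111.39), np.float64(-1.77), -1.4) (array([0.0026, 0.0048, 0.031 ]), np.float64(-0.0311))
```

View pics/w5.png

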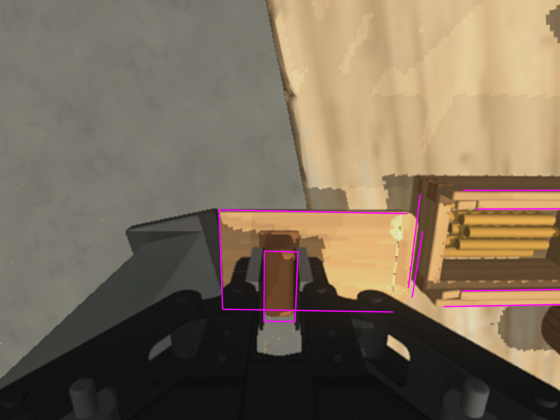

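```bash
python3 - <<'E'
s=open("fit.py").read()
s=s.replace("tot=0\n","tot=0; W=1e-9\n").replace("tot+=np.minimum(np.abs(n[0]*q[0]+n[1]*q[1]),15).mean()*np.hypot(*d)**.5",
"m=(p[:,0]>3)&(p[:,0]<556)&(p[:,1]>3)&(p[:,1]<416); w=m.mean()*np.hypot(*d)**.5; W+=w; tot+=w*(np.minimum(np.abs(n[0]*q[0]+n[1]*q[1]),15)[m].mean() if m.any() else 0)").replace("return -tot/len(Q)","return -tot/W")
open("fit.py","w").write(s)
E
python3 - <<'E'
from fit import *
c=snap("wrist"); p=arm.sense()["eef_pos"]; print(p)
vB,s=fit(c,box("M"),.5778,.332,-12.4,rng=.003); print("box",vB[:2].round(4),np.degrees(vB[2]).round(2),round(s,2))
a=np.radians(-12.4); cc,ss=np.cos(a),np.sin(a)
for z in(.049,.051,.053,.055):
  vL,s=fit(c,lid("M")[:4],p[0]+.021*cc,p[1]+.021*ss,-12.4,z=z,rng=.004);print("lid",z,vL.round(4),np.degrees(vL[2]).round(2),round(s,2))
  print(rel(vL,vB),servo(vL,vB,-109,0,-15.5))
im=c["frame"].copy(); draw(im,c,box("M"),vB); draw(im,c,lid("M"),vL,.053); cv2.imwrite("pics/w6.png",cv2.resize(im[150:350,200:],None,fx=2.2,fy=2.2))
E
```

```text
[0.43887072 0.36180417 0.06196395]
box [0.5787 0.3339] -12.08 14.33
lid 0.049 [ 0.4577  0.3556 -0.2105] -12.06 9.42
newTCP [0.453 0.363]
(np.float64(-122.81), np.float64(-4.1), 0.02) (array([0.0083, 0.0276, 0.031 ]), np.float64(0.0004))
lid 0.051 [ 0.4574  0.3561 -0.2092] -11.99 9.78
newTCP [0.454 0.362]
(np.float64(-123.26), np.float64(-3.65), 0.09) (array([0.0074, 0.0285, 0.031 ]), np.float64(0.002))
lid 0.053 [ 0.4575  0.3568 -0.2175] -12.46 9.94
newTCP [0.453 0.362]
(np.float64(-123.3), np.float64(-3.0), -0.38) (array([0.0058, 0.0286, 0.031 ]), np.float64(-0.0085))
lid 0.055 [ 0.4646  0.3558 -0.2194] -12.57 8.18
newTCP [0.446 0.362]
(np.float64(-116.15), np.float64(-2.46), -0.49) (array([0.0045, 0.0143, 0.031 ]), np.float64(-0.011))
```

View pics/w6.png

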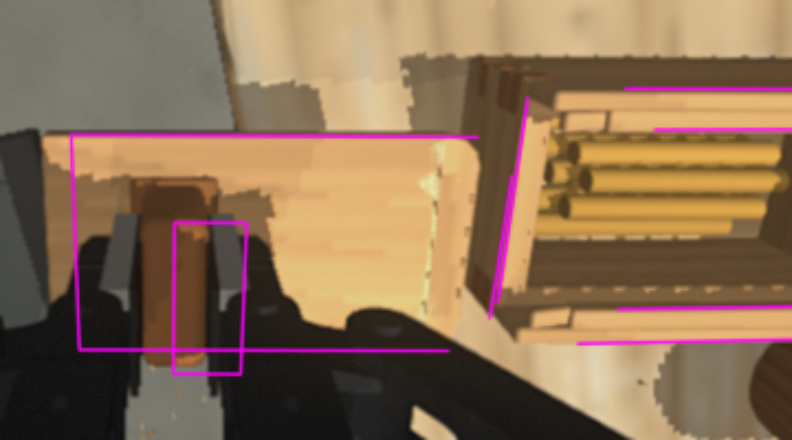

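```bash
python3 -m pendant '[[[0.006,0,0.0284],-0.008],[[0.006,0.0226,0.0284],-0.008],[[0.006,0.0226,0.0284],-0.008],[[0.006,0.0226,0.0284],-0.008]]'
cat >> fit.py <<'E'
def look(k,gB,dx,z,dzl=.009):
    c=snap("wrist"); s=arm.sense(); p=s["eef_pos"]; T=q2R(s["tcp_rot"]); a=np.arctan2(T[1,1],T[0,1])
    if np.cos(a-gB[2])<0: a+=np.pi
    print("tcp",p.round(4),np.degrees(a).round(2),s["force"].round(1))
    vB,sb=fit(c,box(k),*gB[:2],np.degrees(gB[2]),rng=.003); print("box",vB[:2].round(4),np.degrees(vB[2]).round(2),round(sb,2))
    for zz in(z-.001,z,z+.001):
        vL,sl=fit(c,lid(k)[:4],p[0]+dx*np.cos(a),p[1]+dx*np.sin(a),np.degrees(a),z=zz,rng=.003)
        print("lid",zz,vL[:2].round(4),np.degrees(vL[2]).round(2),round(sl,2),"rel",rel(vL,vB))
    return c
E
python3 - <<'E'
from fit import *
look("M",(.578,.333,np.radians(-12.2)),.021,.0393)
E
```

```text
time_s: 6.0
eef_pos: [0.4503, 0.3633, 0.0475]
tcp_rot: [-0.0, 0.776, 0.631, -0.0]
force: [-0.7, -0.2, -1.5]
grip_width: 0.0124
grasp_force: 59.7
tcp [0.4501 0.3634 0.0476] -11.79 [ 0.1 -0.5 -0.6]
box [0.5785 0.3339] -12.05 14.26
lid 0.0383 [0.4694 0.3589] -12.81 10.11 rel (np.float64(-111.95), np.float64(1.72), -0.77)
lid 0.0393 [0.4691 0.3584] -11.95 10.14 rel (np.float64(-112.14), np.float64(1.16), 0.1)
lid 0.0403 [0.4688 0.3588] -11.7 8.8 rel (np.float64(-112.52), np.float64(1.48), 0.35)
```

```bash
python3 -m pendant '[[[-0.0024,0,0],0],[[-0.0024,0.015,0],0],[[-0.0024,0.03,0],0],[[-0.0024,0.045,0],0],[[-0.0024,0.06,0],0],[[-0.0024,0.075,0],0],[[-0.0024,0.075,0],0]]'
python3 - <<'E'
from fit import *
look("M",(.578,.333,np.radians(-12.2)),.021,.0393)
E
```

```text
time_s: 6.75
eef_pos: [0.4875, 0.3544, 0.0476]
tcp_rot: [0.0, 0.776, 0.631, 0.0]
force: [0.9, -1.5, -0.5]
grip_width: 0.0127
grasp_force: 59.7
tcp [0.487  0.3544 0.0475] -11.81 [-0.6 -1.1  0.3]
box [0.5787 0.3334] -12.93 11.54
lid 0.0383 [0.5066 0.3493] -12.08 8.28 rel (np.float64(-73.86), np.float64(-0.66), 0.85)
lid 0.0393 [0.5068 0.35  ] -12.99 7.93 rel (np.float64(-73.83), np.float64(0.12), -0.06)
lid 0.0403 [0.5065 0.3504] -13.07 7.36 rel (np.float64(-74.17), np.float64(0.44), -0.14)
```

```bash
python3 -m pendant '[[[0,0.02,0],0],[[0,0.04,0],0],[[0,0.06,0],0],[[0,0.08,0],0],[[0,0.1,0],0],[[0,0.12,0],0],[[0,0.12,0],0]]'
python3 -m pendant '[[[0,0.006,0],0],[[0,0.012,0],0],[[0,0.018,0],0],[[0,0.018,0],0]]'
```

```text
time_s: 7.5
eef_pos: [0.5469, 0.3421, 0.0476]
tcp_rot: [0.0, 0.776, 0.631, 0.001]
force: [0.9, -3.0, -1.5]
grip_width: 0.0127
grasp_force: 59.7
time_s: 7.9
eef_pos: [0.554, 0.3406, 0.0476]
tcp_rot: [0.0, 0.776, 0.631, 0.0]
force: [-0.3, -1.9, -1.4]
grip_width: 0.0124
grasp_force: 59.6
```

```bash
python3 -m pendant '[[[0,0.003,0],0],[[0,0.006,0],0],[[0,0.006,0],0]]'
python3 -m pendant '[[[0,0.004,0],0],[[0,0.008,0],0],[[0,0.008,0],0]]'
```

```text
time_s: 8.2
eef_pos: [0.5565, 0.3403, 0.0476]
tcp_rot: [-0.0, 0.776, 0.631, -0.0]
force: [-3.6, -1.1, -1.0]
grip_width: 0.0121
grasp_force: 59.7
time_s: 8.5
eef_pos: [0.561, 0.3397, 0.0476]
tcp_rot: [-0.0, 0.776, 0.631, 0.0]
force: [-1.8, 0.4, -1.3]
grip_width: 0.0124
grasp_force: 59.6
```

```bash
python3 -m pendant '[[[0,0,0],0],[[0,0,0],0],[[0,0,-0.05],0],[[0,0,-0.15],0],[[-0.06,0,-0.25],0],[[-0.1,0,-0.25],0],[[-0.1,0,-0.25],0],[[-0.1,0,-0.25],0]]' 0.4
cat >> fit.py <<'E'
def check(k,gB,name=None):
    c=snap("wrist"); vB,s=fit(c,box(k),*gB[:2],np.degrees(gB[2]),rng=.006); print("box",vB[:2].round(4),np.degrees(vB[2]).round(2),round(s,2))
    vL,s=fit(c,lid(k),vB[0]-.004*np.cos(vB[2]),vB[1]-.004*np.sin(vB[2]),np.degrees(vB[2]),z=.038,rng=.003)
    print("lid",round(s,2),rel(vL,vB))
    if name:
        q=proj(c,[*vB[:2],.04]).astype(int); x,y=max(q[0]-90,0),max(q[1]-80,0)
        cv2.imwrite(name,cv2.resize(c["frame"][y:y+160,x:x+180],None,fx=3.3,fy=3.3,interpolation=cv2.INTER_CUBIC))
E
python3 - <<'E'
from fit import *
check("M",(.583,.333,np.radians(-12.2)),"pics/m.png")
E
```

```text
time_s: 9.3
eef_pos: [0.551, 0.2902, 0.1732]
tcp_rot: [0.0, 0.776, 0.631, 0.001]
force: [-1.0, -0.6, 0.1]
grip_width: 0.0345
grasp_force: 0.0
box [0.5825 0.3322] -11.55 9.99
lid 11.25 (np.float64(-1.62), np.float64(2.69), -0.56)
```

View pics/m.png

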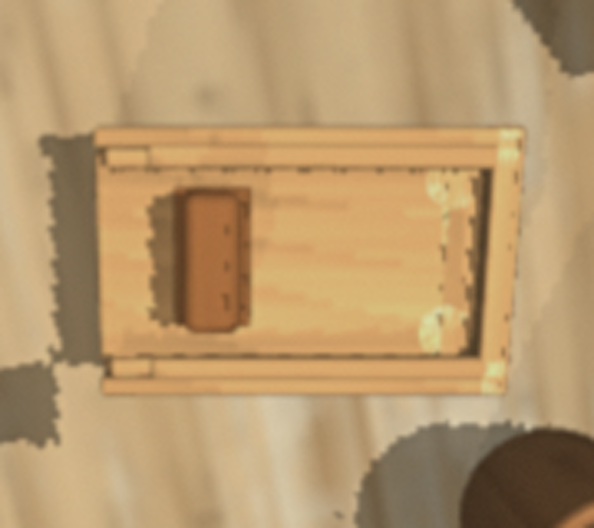

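The middle box is closed: lid flush at the front, pull towards the low end. For the small lid, two things are alike in the enlarged top crop: a wooden one at (514,200), full picture (357,230), and an orange one at (693,207), full picture (446,235). The wooden one is meant because orange is excluded. The large lid lies on the small box at full-picture (307,218).

```bash
python3 - <<'E'
from fit import *
a=snap("top"); b=snap("scene")
for q in((253,90),(318,105)):
  for z in np.arange(.15,.6,.05):
    w=unproj(a,(225,205),z); e=np.linalg.norm(proj(b,w)-q); print(q,z.round(2),w.round(3),e.round(0)) if e<35 else 0
for t in((.45,.10,.2),(.45,-.05,.23),(.55,-.17,.26)): print(tool(t,np.radians(-11.8)))
E
```

```text
(253, 90) 0.35 [0.589 0.063 0.35 ] 27.0
(253, 90) 0.4 [0.582 0.057 0.4  ] 12.0
(253, 90) 0.45 [0.575 0.051 0.45 ] 4.0
(253, 90) 0.5 [0.568 0.046 0.5  ] 21.0
(array([-0.4139, -0.1182, -0.0572]), np.float64(0.0013))
(array([-0.7077, -0.0573, -0.117 ]), np.float64(0.0013))
(array([-0.9021,  0.1873, -0.1772]), np.float64(0.0013))
```

```bash
python3 -m pendant '[[[-0.1,-0.1,-0.01],0],[[-0.2,-0.118,-0.03],0],[[-0.3,-0.118,-0.06],0],[[-0.4,-0.118,-0.06],0],[[-0.5,-0.1,-0.1],0],[[-0.6,-0.08,-0.117],0],[[-0.7,-0.05,-0.15],0],[[-0.78,0.03,-0.17],0],[[-0.84,0.1,-0.177],0],[[-0.9,0.18,-0.177],0]]' 0.4
python3 -m pendant '[[[0,0,0],0],[[0,0,0],0]]'
python3 - <<'E'
from fit import *
c=snap("wrist"); np.save("w7.npy",c,allow_pickle=True)
for g in(20,30,40,50):
  r=[]
  for k in "ML":
    v,s=fit(c,lid(k),.585,-.14,g,z=.052,rng=.015); r.append((k,v[:2].round(4),np.degrees(v[2]).round(1),round(s,2)))
  print(r)
for k in "SM":
  for g in(-5,-20): v,s=fit(c,box(k),.555,-.13,g,rng=.015); print("box",k,v[:2].round(4),np.degrees(v[2]).round(1),round(s,2))
w=ortho(c,.46,.68,-.35,.0,.05); cv2.imwrite("pics/w7.png",w)
E
```

```text
time_s: 10.45
eef_pos: [0.5295, -0.1468, 0.2598]
tcp_rot: [0.0, 0.776, 0.631, 0.0]
force: [0.0, 1.2, 1.2]
grip_width: 0.0342
grasp_force: 0.0
time_s: 10.65
eef_pos: [0.5287, -0.1452, 0.2577]
tcp_rot: [-0.002, 0.776, 0.63, -0.001]
force: [-0.5, 0.5, 0.3]
grip_width: 0.0341
grasp_force: 0.0
[('M', array([ 0.5779, -0.1312]), np.float64(29.7), np.float64(5.07)), ('L', array([ 0.5817, -0.1298]), np.float64(25.5), np.float64(5.46))]
[('M', array([ 0.5826, -0.1394]), np.float64(45.7), np.float64(8.19)), ('L', array([ 0.5883, -0.1396]), np.float64(45.3), np.float64(10.32))]
[('M', array([ 0.5826, -0.1393]), np.float64(45.8), np.float64(8.19)), ('L', array([ 0.5883, -0.1396]), np.float64(45.4), np.float64(10.33))]
[('M', array([ 0.5825, -0.1394]), np.float64(45.7), np.float64(8.19)), ('L', array([ 0.5883, -0.1396]), np.float64(45.3), np.float64(10.33))]
box S [ 0.5685 -0.1248] -10.4 5.89
box S [ 0.5684 -0.1248] -10.3 5.88
box M [ 0.5413 -0.1274] -4.1 4.41
box M [ 0.5413 -0.127 ] -5.8 4.42
```

View pics/w7.png

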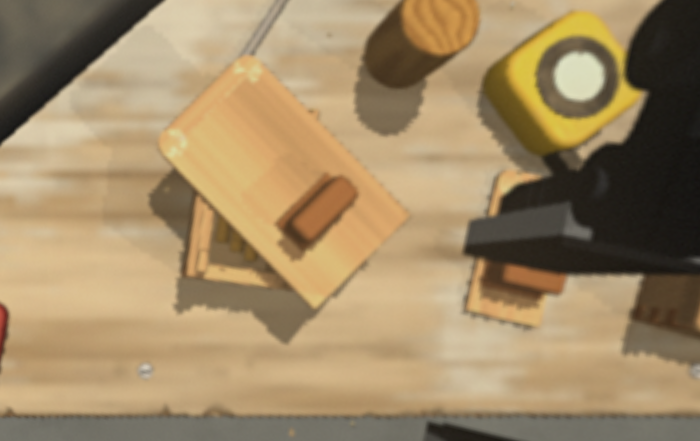

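```bash
python3 - <<'E'
from fit import *
c=np.load("w7.npy",allow_pickle=True).item()
for z in(.046,.048,.05,.052): v,s=fit(c,lid("L"),.588,-.14,45,z=z,rng=.003); print(z,v[:2].round(4),np.degrees(v[2]).round(1),round(s,2))
print(tool(pull("L",v,.15),np.radians(33)))
E
```

```text
0.046 [ 0.59   -0.1407] 44.5 11.4
0.048 [ 0.5897 -0.1402] 44.2 11.21
0.05 [ 0.5896 -0.1398] 43.9 10.76
0.052 [ 0.5886 -0.1399] 44.7 10.3
(array([-0.0057,  0.0916,  0.2155]), np.float64(-0.9947))
```

```bash
python3 -m pendant '[[[-0.006,0.09,0.1],-0.99],[[-0.006,0.09,0.21],-0.99],[[-0.006,0.09,0.21],-0.99],[[-0.006,0.09,0.21],-0.99],[[-0.006,0.09,0.21],-0.99],[[-0.006,0.09,0.21],-0.99]]' 0.5
python3 -m pendant '[[[0,0,0],-0.26],[[0,0,0],-0.26],[[0,0,0],-0.26],[[0,0,0],-0.26]]'
python3 - <<'E'
from fit import *
c=snap("wrist"); 
for z in(.046,.048,.05,.052): v,s=fit(c,lid("L"),.589,-.14,44.5,z=z,rng=.006); print(z,v[:2].round(4),np.degrees(v[2]).round(1),round(s,2)); print(tool(pull("L",v,.0605),v[2]))
print(arm.sense()["eef_pos"])
E
```

```text
time_s: 11.3
eef_pos: [0.5711, -0.155, 0.1538]
tcp_rot: [-0.001, 0.477, 0.879, -0.0]
force: [-0.4, -0.1, 0.3]
grip_width: 0.0426
grasp_force: 0.0
time_s: 11.7
eef_pos: [0.5718, -0.1562, 0.1548]
tcp_rot: [0.0, 0.388, 0.922, 0.0]
force: [0.2, 0.7, -0.0]
grip_width: 0.0431
grasp_force: 0.0
0.046 [ 0.5913 -0.14  ] 44.0 11.1
(array([-0.0033,  0.0042,  0.1885]), np.float64(0.008))
0.048 [ 0.5908 -0.1397] 44.0 10.64
(array([-0.0021,  0.0039,  0.1885]), np.float64(0.0092))
0.05 [ 0.5906 -0.139 ] 43.9 9.86
(array([-0.0008,  0.0045,  0.1885]), np.float64(0.0113))
0.052 [ 0.5905 -0.1384] 44.0 9.34
(array([1.000e-04, 5.400e-03, 1.885e-01]), np.float64(0.0097))
[ 0.57191454 -0.15638848  0.15476056]
```

```bash
python3 -m pendant '[[[-0.001,0.0045,0.09],0.01],[[-0.001,0.0045,0.16],0.01],[[-0.001,0.0045,0.182],0.01],[[-0.001,0.0045,0.189],0.01],[[-0.001,0.0045,0.189],0.01]]' 0.5
python3 -m pendant '[[[0,0,0],0],[[0,0,0],0],[[0,0,0],0],[[0,0,0],0]]' 0 60
```

```text
time_s: 12.25
eef_pos: [0.5745, -0.156, 0.0607]
tcp_rot: [0.0, 0.391, 0.921, 0.0]
force: [-0.6, 0.0, 0.7]
grip_width: 0.0432
grasp_force: 0.0
time_s: 12.65
eef_pos: [0.5755, -0.1564, 0.0622]
tcp_rot: [0.002, 0.39, 0.921, 0.0]
force: [-1.0, -0.1, 6.1]
grip_width: 0.0123
grasp_force: 59.5
```

```bash
python3 -m pendant '[[[0,0,-0.1],0],[[0,0,-0.2],0],[[0,0,-0.2],0],[[0,0,-0.2],0]]'
python3 - <<'E'
from fit import *
c=snap("wrist"); s=arm.sense(); p=s["eef_pos"]; T=q2R(s["tcp_rot"]); a=np.arctan2(T[1,1],T[0,1]); print(p,np.degrees(a))
for dz in(-.014,-.012,-.010,-.008):
  v,sc=fit(c,lid("L"),p[0]+.023*np.cos(a),p[1]+.023*np.sin(a),np.degrees(a),z=p[2]+dz,rng=.006)
  d=v[:2]-p[:2]; print(dz,(d@[np.cos(v[2]),np.sin(v[2])]).round(4),(d@[-np.sin(v[2]),np.cos(v[2])]).round(4),np.degrees(v[2]).round(2),round(sc,2))
v,sc=fit(c,box("S"),.563,-.125,-10,rng=.009); print("boxS",v[:2].round(4),np.degrees(v[2]).round(1),round(sc,2))
print(tool([.41,-.368,.163],a-np.radians(45)))
E
```

```text
time_s: 13.05
eef_pos: [0.5754, -0.1563, 0.1625]
tcp_rot: [0.002, 0.39, 0.921, 0.0]
force: [0.4, 1.3, -2.5]
grip_width: 0.0123
grasp_force: 58.9
[ 0.57386271 -0.15581759  0.16024958] 44.036527083166526
-0.014 0.0247 0.0082 42.93 5.81
-0.012 0.0242 0.001 44.46 8.02
-0.01 0.0243 0.0011 43.59 7.61
-0.008 0.0231 0.0021 44.27 6.86
boxS [ 0.557  -0.1225] -8.1 4.25
(array([-0.0773, -0.5306, -0.0056]), np.float64(1.0))
```

```bash
python3 -m pendant '[[[-0.077,-0.53,-0.005],1],[[-0.077,-0.53,-0.005],1],[[-0.077,-0.53,-0.005],1],[[-0.077,-0.53,-0.005],1],[[-0.077,-0.53,-0.005],1],[[-0.077,-0.53,-0.005],1],[[-0.077,-0.53,-0.005],1],[[-0.077,-0.53,-0.005],1]]'
python3 -m pendant '[[[0,0,0],0.24],[[0,0,0],0.24],[[0,0,0],0.24],[[0,0,0],0.24]]'
python3 - <<'E'
from fit import *
c=snap("wrist"); np.save("w8.npy",c,allow_pickle=True); print(arm.sense()["eef_pos"])
for k in "SML":
  for g in(-5,-15): v,s=fit(c,box(k),.564,-.403,g,rng=.015); print("box",k,v[:2].round(4),np.degrees(v[2]).round(1),round(s,2), proj(c,place(box(k),*v,0.)[4]).round(0).tolist())
E
```

```text
time_s: 13.9
eef_pos: [0.4091, -0.3668, 0.1604]
tcp_rot: [-0.002, 0.713, 0.701, 0.0]
force: [0.0, 0.1, -1.4]
grip_width: 0.0125
grasp_force: 59.1
time_s: 14.3
eef_pos: [0.4107, -0.3665, 0.1618]
tcp_rot: [-0.001, 0.775, 0.632, 0.0]
force: [0.5, -0.3, -1.4]
grip_width: 0.0124
grasp_force: 59.1
[ 0.41066055 -0.36671532  0.16195486]
box S [ 0.5721 -0.4083] -13.3 7.66 [[515.0, 247.0], [531.0, 186.0]]
box S [ 0.5526 -0.3891] -15.9 8.91 [[492.0, 234.0], [509.0, 171.0]]
box M [ 0.5733 -0.4002] -17.9 9.54 [[519.0, 249.0], [545.0, 175.0]]
box M [ 0.5732 -0.4002] -17.6 9.52 [[520.0, 249.0], [544.0, 175.0]]
box L [ 0.5641 -0.4031] -17.0 10.15 [[517.0, 260.0], [545.0, 173.0]]
box L [ 0.5644 -0.4031] -16.9 10.12 [[517.0, 260.0], [545.0, 173.0]]
```

```bash
python3 - <<'E'
from fit import *
c=np.load("w8.npy",allow_pickle=True).item()
s=arm.sense(); p=s["eef_pos"]; T=q2R(s["tcp_rot"]); a=np.arctan2(T[1,1],T[0,1]); print(p,np.degrees(a))
for z in(.147,.149,.151,.153):
  v,sc=fit(c,lid("L")[:4],p[0]+.0235*np.cos(a),p[1]+.0235*np.sin(a),np.degrees(a),z=z,rng=.006)
  d=v[:2]-p[:2]; print(z,(d@[np.cos(v[2]),np.sin(v[2])]).round(4),(d@[-np.sin(v[2]),np.cos(v[2])]).round(4),np.degrees(v[2]).round(2),round(sc,2))
vB=[.5643,-.4031,np.radians(-17)]; vL=[p[0]+.0235*np.cos(a)-.001*np.sin(a),p[1]+.0235*np.sin(a)+.001*np.cos(a),a]
print(rel(vL,vB),servo(vL,vB,-136,0,-95))
E
```

```text
[ 0.41066055 -0.36671532  0.16195486] -11.60493616839364
0.147 0.0228 0.0008 -11.44 9.01
0.149 0.023 0.0021 -11.93 8.33
0.151 0.0236 0.0029 -12.12 7.73
0.153 0.0241 0.0033 -12.08 7.1
newTCP [ 0.411 -0.357]
(np.float64(-134.26), np.float64(-6.92), 5.4) (array([ 0.0184, -0.002 ,  0.19  ]), np.float64(0.1199))
```

```bash
python3 -m pendant '[[[0.018,-0.002,0.09],0.12],[[0.018,-0.002,0.19],0.12],[[0.018,-0.002,0.19],0.12],[[0.018,-0.002,0.19],0.12]]'
python3 - <<'E'
from fit import *
c=look("L",(.5643,-.4031,np.radians(-17)),.0235,.0565)
E
```

```text
time_s: 14.75
eef_pos: [0.4105, -0.3577, 0.0667]
tcp_rot: [-0.002, 0.804, 0.594, -0.0]
force: [0.0, 0.2, -0.6]
grip_width: 0.0128
grasp_force: 59.2
tcp [ 0.412  -0.3593  0.0688] -17.11 [ 0.9 -0.1 -0.6]
box [ 0.5654 -0.4045] -15.85 11.46
lid 0.0555 [ 0.4386 -0.3639] -17.22 8.52 rel (np.float64(-133.1), np.float64(4.38), -1.36)
lid 0.0565 [ 0.4381 -0.3635] -17.44 8.33 rel (np.float64(-133.66), np.float64(4.68), -1.59)
lid 0.0575 [ 0.4377 -0.3631] -17.48 7.88 rel (np.float64(-134.2), np.float64(4.95), -1.63)
```

```bash
python3 -m pendant '[[[0,0,0],0]]'; python3 - <<'E'
from fit import *
c8=np.load("w8.npy",allow_pickle=True).item(); c9=snap("wrist"); np.save("w9.npy",c9,allow_pickle=True); print(arm.sense()["eef_pos"])
for n,c in(("w8",c8),("w9",c9)):
  for sub,S in(("all",box("L")),("rails",box("L")[:4]),("rails+back",box("L")[:6]),("rails+front",box("L")[:4]+box("L")[6:])):
    v,s=fit(c,S,.565,-.4035,-16.5,rng=.006); print(n,sub,v[:2].round(4),np.degrees(v[2]).round(2),round(s,2))
E
```

```text
time_s: 14.9
eef_pos: [0.4132, -0.3606, 0.0706]
tcp_rot: [0.003, 0.805, 0.594, 0.0]
force: [0.1, -0.4, -0.6]
grip_width: 0.0125
grasp_force: 59.2
[ 0.41311852 -0.36065396  0.07065504]
w8 all [ 0.5642 -0.4031] -17.0 10.15
w8 rails [ 0.5673 -0.4041] -17.0 11.1
w8 rails+back [ 0.564 -0.403] -17.0 10.85
w8 rails+front [ 0.5657 -0.4035] -16.96 10.16
w9 all [ 0.5628 -0.4039] -15.79 10.39
w9 rails [ 0.5706 -0.4061] -15.64 9.07
w9 rails+back [ 0.5706 -0.4061] -15.64 9.07
w9 rails+front [ 0.5628 -0.4039] -15.79 10.39
```

```bash
python3 -m pendant '[[[-0.004,0,0.034],-0.009],[[-0.004,0.012,0.034],-0.009],[[-0.004,0.012,0.034],-0.009],[[-0.004,0.012,0.034],-0.009]]'
cat >> fit.py <<'E'
def lead(k,vL,vB): # leading end of lid relative to the mouth, mm
    h=D[k][2]/2e3; v=[vL[0]+h*np.cos(vL[2]),vL[1]+h*np.sin(vL[2]),vL[2]]; g=D[k][0]/2e3
    return rel(v,[vB[0]-g*np.cos(vB[2]),vB[1]-g*np.sin(vB[2]),vB[2]])
E
python3 - <<'E'
from fit import *
c=snap("wrist"); s=arm.sense(); p=s["eef_pos"]; T=q2R(s["tcp_rot"]); a=np.arctan2(T[1,1],T[0,1]); print(p,np.degrees(a),s["force"])
for sub,S in(("all",box("L")),("rails",box("L")[:4])):
  vB,sc=fit(c,S,.565,-.4035,-16.5,rng=.006); print(sub,vB[:2].round(4),np.degrees(vB[2]).round(2),round(sc,2))
  for z in(.038,.04): vL,sc=fit(c,lid("L")[:4],p[0]+.0235*np.cos(a),p[1]+.0235*np.sin(a),np.degrees(a),z=z,rng=.004); print(z,np.degrees(vL[2]).round(2),round(sc,2),lead("L",vL,vB))
E
```

```text
time_s: 15.35
eef_pos: [0.4173, -0.3632, 0.052]
tcp_rot: [0.001, 0.803, 0.597, 0.0]
force: [-0.4, -0.3, 0.2]
grip_width: 0.0125
grasp_force: 59.2
[ 0.41704529 -0.36304998  0.05176119] -16.74864319893014 [-0.43156424 -0.37765788 -1.20760321]
all [ 0.565  -0.4043] -15.9 11.51
0.038 -16.75 10.68 (np.float64(-10.29), np.float64(-0.69), -0.85)
0.04 -16.8 10.13 (np.float64(-10.43), np.float64(-0.07), -0.9)
rails [ 0.562  -0.4036] -16.45 9.76
0.038 -16.75 10.68 (np.float64(-7.3), np.float64(-1.16), -0.3)
0.04 -16.8 10.13 (np.float64(-7.45), np.float64(-0.54), -0.35)
```

```bash
python3 -m pendant '[[[0.0006,0.015,0],0.005],[[0.0006,0.03,0],0.005],[[0.0006,0.04,0],0.005],[[0.0006,0.04,0],0.005]]'
python3 -m pendant '[[[0,0.015,0],0],[[0,0.03,0],0],[[0,0.045,0],0],[[0,0.06,0],0],[[0,0.06,0],0]]'
```

```text
time_s: 15.8
eef_pos: [0.4366, -0.3684, 0.0508]
tcp_rot: [0.0, 0.804, 0.595, 0.0]
force: [0.6, -0.1, -1.0]
grip_width: 0.0126
grasp_force: 59.2
time_s: 16.3
eef_pos: [0.4655, -0.3772, 0.0507]
tcp_rot: [0.001, 0.804, 0.595, 0.0]
force: [0.4, 0.1, -1.2]
grip_width: 0.0126
grasp_force: 59.2
```

```bash
python3 -m pendant '[[[0,0.02,0],0],[[0,0.04,0],0],[[0,0.06,0],0],[[0,0.08,0],0],[[0,0.1,0],0],[[0,0.12,0],0],[[0,0.135,0],0],[[0,0.135,0],0]]'
python3 -m pendant '[[[0,0.005,0],0],[[0,0.01,0],0],[[0,0.015,0],0],[[0,0.015,0],0]]'
```

```text
time_s: 17.1
eef_pos: [0.53, -0.3967, 0.0506]
tcp_rot: [0.0, 0.804, 0.595, 0.0]
force: [0.5, -0.2, -2.6]
grip_width: 0.0125
grasp_force: 59.2
time_s: 17.5
eef_pos: [0.5361, -0.3985, 0.0505]
tcp_rot: [0.0, 0.804, 0.595, 0.0]
force: [0.5, 0.3, -0.4]
grip_width: 0.0123
grasp_force: 59.2
```

```bash
python3 -m pendant '[[[0,0.004,0],0],[[0,0.008,0],0],[[0,0.008,0],0]]'
python3 -m pendant '[[[0,0.004,0],0],[[0,0.008,0],0],[[0,0.008,0],0]]'
```

```text
time_s: 17.8
eef_pos: [0.5394, -0.3996, 0.0504]
tcp_rot: [-0.0, 0.804, 0.595, -0.0]
force: [-2.3, 1.1, 0.1]
grip_width: 0.0124
grasp_force: 59.4
time_s: 18.1
eef_pos: [0.5435, -0.401, 0.0504]
tcp_rot: [-0.0, 0.804, 0.595, -0.0]
force: [-4.5, 0.7, -0.2]
grip_width: 0.0126
grasp_force: 59.4
```

```bash
python3 -m pendant '[[[0,0,0],0],[[0,0,0],0],[[0,0,-0.05],0],[[0,0,-0.15],0],[[-0.06,0,-0.25],0],[[-0.1,0,-0.25],0],[[-0.1,0,-0.25],0],[[-0.1,0,-0.25],0]]' 0.4
python3 - <<'E'
from fit import *
check("L",(.569,-.4045,np.radians(-16.3)),"pics/l.png")
c=snap("wrist"); np.save("w10.npy",c,allow_pickle=True)
for k in "SM":
  v,s=fit(c,lid(k),.556,-.286,-12,rng=.012); print("lid",k,v[:2].round(4),np.degrees(v[2]).round(1),round(s,2),proj(c,[*v[:2],0]))
print(tool([.51,-.30,.2],np.radians(-12)))
E
```

```text
time_s: 18.9
eef_pos: [0.5292, -0.4492, 0.1759]
tcp_rot: [0.001, 0.804, 0.594, 0.0]
force: [-0.5, -0.3, -0.7]
grip_width: 0.034
grasp_force: 0.0
box [ 0.5688 -0.4066] -16.9 9.27
lid 10.81 (np.float64(-1.64), np.float64(2.32), 0.03)
lid S [ 0.5596 -0.2836] -12.8 13.14 [258.81936451  10.88334613]
lid M [ 0.5681 -0.2793] -13.2 10.14 [266.25490347   2.66887104]
(array([ 0.2715, -0.122 , -0.0512]), np.float64(-0.1104))
```

```bash
python3 -m pendant '[[[0.1,-0.04,-0.05],-0.11],[[0.2,-0.08,-0.05],-0.11],[[0.27,-0.12,-0.05],-0.11],[[0.27,-0.12,-0.05],-0.11],[[0.27,-0.12,-0.05],-0.11],[[0.27,-0.12,-0.05],-0.11]]' 0.5
python3 - <<'E'
from fit import *
c=snap("wrist"); np.save("w11.npy",c,allow_pickle=True)
for k in "SM":
  v,s=fit(c,lid(k),.558,-.284,-12,rng=.012); print("lid",k,v[:2].round(4),np.degrees(v[2]).round(1),round(s,2),proj(c,[*v[:2],0]))
  if k=="S": V=v
for k in "SM":
  v,s=fit(c,box(k),.561,-.124,-9,rng=.012); print("box",k,v[:2].round(4),np.degrees(v[2]).round(1),round(s,2),proj(c,[*v[:2],0]))
print(arm.sense()["eef_pos"],tool(pull("S",V,.06),V[2]),tool(pull("S",V,.009),V[2]))
E
```

```text
time_s: 19.6
eef_pos: [0.5113, -0.3022, 0.2]
tcp_rot: [0.0, 0.777, 0.629, -0.0]
force: [1.1, -0.2, 0.4]
grip_width: 0.0425
grasp_force: 0.0
lid S [ 0.5589 -0.2845] -13.2 11.61 [318.24190379 160.65310592]
lid M [ 0.5517 -0.2759] -11.9 6.54 [310.30074966 154.30988945]
box S [ 0.5696 -0.1243] -5.9 14.99 [299.98858121  -3.32449958]
box M [ 0.5788 -0.1189] -8.1 14.92 [308.29001226 -11.60800382]
[ 0.511326   -0.30280088  0.20016186] (array([0.0565, 0.0519, 0.2803]), np.float64(0.0256)) (array([0.0565, 0.0519, 0.3823]), np.float64(0.0256))
```

```bash
python3 -m pendant '[[[0.0565,0.052,0.1],0.026],[[0.0565,0.052,0.2],0.026],[[0.0565,0.052,0.28],0.026],[[0.0565,0.052,0.34],0.026],[[0.0565,0.052,0.382],0.026],[[0.0565,0.052,0.382],0.026],[[0.0565,0.052,0.382],0.026]]' 0.4
python3 - <<'E'
from fit import *
print(tool(pull("S",(.5589,-.2845,np.radians(-13.2)),.009),np.radians(-13.2)))
E
```

```text
time_s: 20.35
eef_pos: [0.5424, -0.2811, 0.0086]
tcp_rot: [-0.0, 0.784, 0.621, -0.0]
force: [1.0, 0.1, -0.2]
grip_width: 0.0343
grasp_force: 0.0
(array([ 0.0009,  0.0001, -0.0008]), np.float64(-0.0018))
```

```bash
python3 -m pendant '[[[0,0,0],0],[[0,0,0],0],[[0,0,0],0],[[0,0,0],0]]' 0 60
python3 -m pendant '[[[0,0,-0.1],0],[[0,0,-0.2],0],[[0,0,-0.28],0],[[0,0,-0.28],0],[[0,0,-0.28],0]]'
python3 - <<'E'
from fit import *
print(arm.sense()["eef_pos"],tool([.435,-.105,.148],np.radians(-8)))
E
```

```text
time_s: 20.75
eef_pos: [0.5426, -0.2802, 0.01]
tcp_rot: [0.001, 0.784, 0.621, 0.0]
force: [0.6, -0.6, 0.3]
grip_width: 0.0127
grasp_force: 60.9
time_s: 21.25
eef_pos: [0.543, -0.2801, 0.1511]
tcp_rot: [0.001, 0.784, 0.621, 0.001]
force: [0.1, -0.3, -1.1]
grip_width: 0.0126
grasp_force: 60.8
[ 0.54301188 -0.28014741  0.15111597] (array([ 0.2918, -0.2903,  0.0051]), np.float64(-0.1153))
```

```bash
python3 -m pendant '[[[0.29,-0.29,0.005],-0.115],[[0.29,-0.29,0.005],-0.115],[[0.29,-0.29,0.005],-0.115],[[0.29,-0.29,0.005],-0.115],[[0.29,-0.29,0.005],-0.115],[[0.29,-0.29,0.005],-0.115],[[0.29,-0.29,0.005],-0.115],[[0.29,-0.29,0.005],-0.115]]'
python3 - <<'E'
from fit import *
c=snap("wrist"); np.save("w12.npy",c,allow_pickle=True)
s=arm.sense(); p=s["eef_pos"]; T=q2R(s["tcp_rot"]); a=np.arctan2(T[1,1],T[0,1]); print(p,np.degrees(a))
for k in "SM":
  for g in(-3,-12):
    v,sc=fit(c,box(k),.562,-.124,g,rng=.012); print("box",k,v[:2].round(4),np.degrees(v[2]).round(2),round(sc,2),proj(c,place(box(k),*v,0.)[4]).round(0).tolist())
    if k=="S": V=v
for z in(.136,.138,.14,.142):
  v,sc=fit(c,lid("S")[:4],p[0]+.017*np.cos(a),p[1]+.017*np.sin(a),np.degrees(a),z=z,rng=.006)
  d=v[:2]-p[:2]; print(z,(d@[np.cos(v[2]),np.sin(v[2])]).round(4),(d@[-np.sin(v[2]),np.cos(v[2])]).round(4),np.degrees(v[2]).round(2),round(sc,2))
vL=[p[0]+.0175*np.cos(a),p[1]+.0175*np.sin(a),a]
print(rel(vL,V),servo(vL,V,-100,0,-85))
E
```

```text
time_s: 22.05
eef_pos: [0.435, -0.1066, 0.1468]
tcp_rot: [0.0, 0.755, 0.656, -0.0]
force: [0.0, 0.4, 0.1]
grip_width: 0.0127
grasp_force: 60.8
[ 0.43506824 -0.10664136  0.1469355 ] -8.090903759642103
box S [ 0.5754 -0.1243] -7.11 9.09 [[504.0, 240.0], [517.0, 174.0]]
box S [ 0.5754 -0.1243] -7.11 9.09 [[504.0, 240.0], [517.0, 174.0]]
box M [ 0.576  -0.1202] -7.27 7.42 [[513.0, 242.0], [529.0, 161.0]]
box M [ 0.576  -0.1202] -7.27 7.42 [[513.0, 242.0], [529.0, 161.0]]
0.136 0.0164 0.0011 -8.95 8.37
0.138 0.0268 0.0015 -8.02 6.07
0.14 0.0178 0.0026 -6.6 7.24
0.142 0.0135 0.0028 -8.04 6.28
newTCP [ 0.459 -0.11 ]
(np.float64(-123.99), np.float64(-0.15), -0.99) (array([0.0006, 0.048 , 0.17  ]), np.float64(-0.0219))
```

```bash
python3 - <<'E'
from fit import *
c=np.load("w12.npy",allow_pickle=True).item()
for sub,S in(("all",box("S")),("rails",box("S")[:4]),("rails+back",box("S")[:6]),("rails+front",box("S")[:4]+box("S")[6:])):
    v,s=fit(c,S,.580,-.124,-7,rng=.012); print(sub,v[:2].round(4),np.degrees(v[2]).round(2),round(s,2))
print(servo([.45243,-.10908,np.radians(-8.1)],v,-102,0,-85))
E
```

```text
all [ 0.5831 -0.1252] -7.69 12.13
rails [ 0.584  -0.1253] -7.71 11.62
rails+back [ 0.583  -0.1252] -7.67 11.8
rails+front [ 0.5836 -0.1253] -7.65 12.12
newTCP [ 0.465 -0.109]
(array([0.003 , 0.0602, 0.17  ]), np.float64(-0.0099))
```

```bash
python3 -m pendant '[[[0.002,0.03,0.08],-0.01],[[0.002,0.06,0.17],-0.01],[[0.002,0.06,0.17],-0.01],[[0.002,0.06,0.196],-0.01],[[0.002,0.06,0.196],-0.01],[[0.002,0.06,0.196],-0.01]]'
cat > lk.py <<'E'
from fit import *
c=snap("wrist"); s=arm.sense(); p=s["eef_pos"]; T=q2R(s["tcp_rot"]); a=np.arctan2(T[1,1],T[0,1]); print(p,np.degrees(a),s["force"].round(1))
for sub,S in(("all",box("S")),("rails",box("S")[:4])):
  vB,sc=fit(c,S,.5832,-.1252,-7.7,rng=.006); print(sub,vB[:2].round(4),np.degrees(vB[2]).round(2),round(sc,2))
  for z in(.0375,.0395,.0405): vL,sc=fit(c,lid("S")[:4],p[0]+.0172*np.cos(a),p[1]+.0172*np.sin(a),np.degrees(a),z=z,rng=.004); print(z,np.degrees(vL[2]).round(2),round(sc,2),lead("S",vL,vB))
E
python3 lk.py
```

```text
time_s: 22.7
eef_pos: [0.4651, -0.1093, 0.0507]
tcp_rot: [0.001, 0.752, 0.659, 0.001]
force: [0.5, -0.7, -0.6]
grip_width: 0.0129
grasp_force: 60.7
[ 0.4653079  -0.10933391  0.05097812] -7.586570876676679 [-0.8 -0.2 -0.3]
all [ 0.5842 -0.1253] -7.23 13.41
0.0375 -7.8 9.95 (np.float64(-15.72), np.float64(0.41), -0.57)
0.0395 -8.04 10.07 (np.float64(-15.52), np.float64(0.85), -0.81)
0.0405 -8.43 10.09 (np.float64(-15.41), np.float64(0.7), -1.2)
rails [ 0.5819 -0.1251] -7.27 13.19
0.0375 -7.8 9.95 (np.float64(-13.45), np.float64(0.37), -0.53)
0.0395 -8.04 10.07 (np.float64(-13.25), np.float64(0.82), -0.77)
0.0405 -8.43 10.09 (np.float64(-13.14), np.float64(0.66), -1.16)
```

```bash
python3 -m pendant '[[[-0.0012,0,0.003],-0.008],[[-0.0012,0.015,0.003],-0.008],[[-0.0012,0.03,0.003],-0.008],[[-0.0012,0.045,0.003],-0.008],[[-0.0012,0.045,0.003],-0.008]]'
python3 -m pendant '[[[0,0.015,0],0],[[0,0.03,0],0],[[0,0.045,0],0],[[0,0.045,0],0]]'
```

```text
time_s: 23.25
eef_pos: [0.4882, -0.1128, 0.0481]
tcp_rot: [0.001, 0.75, 0.661, 0.0]
force: [0.1, -0.7, -1.3]
grip_width: 0.0128
grasp_force: 60.7
time_s: 23.65
eef_pos: [0.5101, -0.1157, 0.0479]
tcp_rot: [0.001, 0.75, 0.661, 0.0]
force: [0.7, -2.7, 0.9]
grip_width: 0.013
grasp_force: 61.1
```

```bash
python3 -m pendant '[[[0,0.02,0],0],[[0,0.04,0],0],[[0,0.06,0],0],[[0,0.08,0],0],[[0,0.095,0],0],[[0,0.095,0],0]]'
python3 -m pendant '[[[0,0.004,0],0],[[0,0.008,0],0],[[0,0.012,0],0],[[0,0.012,0],0]]'
python3 -m pendant '[[[0,0.004,0],0],[[0,0.008,0],0],[[0,0.008,0],0]]'
```

```text
time_s: 24.25
eef_pos: [0.5567, -0.122, 0.048]
tcp_rot: [0.001, 0.75, 0.661, -0.0]
force: [-1.1, -4.0, 4.1]
grip_width: 0.0126
grasp_force: 61.5
time_s: 24.65
eef_pos: [0.5603, -0.1225, 0.048]
tcp_rot: [-0.001, 0.75, 0.661, -0.001]
force: [-8.3, -3.8, 9.3]
grip_width: 0.0126
grasp_force: 62.2
time_s: 24.95
eef_pos: [0.5641, -0.1229, 0.048]
tcp_rot: [-0.001, 0.75, 0.661, -0.001]
force: [-7.7, -3.7, 9.8]
grip_width: 0.0126
grasp_force: 62.2
```

```bash
python3 -m pendant '[[[0,0,-0.002],0],[[0.0,0,-0.002],0]]'
python3 -m pendant '[[[0.001,0.004,-0.001],0],[[0.001,0.008,-0.001],0],[[0.001,0.008,-0.001],0]]'
```

```text
time_s: 25.15
eef_pos: [0.5643, -0.1226, 0.0481]
tcp_rot: [-0.001, 0.75, 0.661, -0.001]
force: [-5.1, -3.8, 4.3]
grip_width: 0.0124
grasp_force: 61.4
time_s: 25.45
eef_pos: [0.5677, -0.1217, 0.0481]
tcp_rot: [-0.002, 0.75, 0.661, -0.001]
force: [-6.2, 0.2, 4.5]
grip_width: 0.0126
grasp_force: 61.4
```

```bash
python3 -m pendant '[[[0,0,0],0],[[0,0,0],0],[[0,0,-0.05],0],[[0,0,-0.15],0],[[-0.06,0,-0.25],0],[[-0.1,0,-0.25],0],[[-0.1,0,-0.25],0],[[-0.1,0,-0.25],0]]' 0.4
python3 - <<'E'
from fit import *
check("S",(.589,-.125,np.radians(-7.5)),"pics/s.png")
E
```

```text
time_s: 26.25
eef_pos: [0.5635, -0.1719, 0.1739]
tcp_rot: [-0.0, 0.751, 0.661, 0.0]
force: [-0.2, 0.6, -1.1]
grip_width: 0.0342
grasp_force: 0.0
box [ 0.587  -0.1254] -8.23 9.85
lid 11.7 (np.float64(-1.82), np.float64(2.16), 0.72)
```

```bash
python3 -m pendant '[[[0,-0.06,-0.04],0],[[0,-0.1,-0.08],0],[[0,-0.1,-0.08],0],[[0,-0.1,-0.08],0],[[0,-0.1,-0.08],0]]'
python3 - <<'E'
from fit import *
check("S",(.587,-.1254,np.radians(-8)))
print(arm.hand_in())
E
```

```text
time_s: 26.8
eef_pos: [0.5138, -0.165, 0.2125]
tcp_rot: [-0.001, 0.75, 0.661, -0.0]
force: [0.4, 0.1, 0.2]
grip_width: 0.0341
grasp_force: 0.0
box [ 0.5871 -0.1252] -8.51 9.45
lid 11.29 (np.float64(-3.8), np.float64(2.24), 1.46)
the job is handed in; nothing more can be done
None
```

I handed the job in at 26.8 s with each lid slid into its own box until it met the back wall. The middle box I saw flush in a picture; the large and small ones I judged from contact force and image fits only, and each box shifted a few mm as its lid was pushed home.

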